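Latch the drill-bit case

TASK

The drill-bit case is packed and only its draw latch is still undone. Draw the latch's loop out over the keeper's nose, let its bar down behind the nose and pull it back until it bears in the hook, then swing the lever over until it snaps down over centre and the lid is drawn shut. The keeper's exact setting is not known, so go by feel: do not force the loop against the keeper, do not lean hard on the lever once it is down, leave the things standing around it where they are, and let go at the end.

Things in the scene. Friction and masses are not known exactly. Their poses are not given: they have to be found in the camera images.
- case: Black case with aluminium edges, standing on its hinge edge: 340 mm long (y), 170 deep, top face 150 mm high; it does not shift. Origin on the bench under the split of its halves, mid-length; z up, x away from the robot. Body half (98 mm deep) at +x has the latch's lever, lid half (67 mm, robot side) the keeper. The steel draw latch is on top, in the plane y = 0.
- lid (a joint): Lid half, hinged along the bottom edge. 0 = nominally shut, grows as its top leans out towards the robot. A gasket holds it ajar at about 0.048 (8 mm at the top) and yields about 8 N per mm at the keeper. Once latched it ends between -0.03 and 0.03, depending on the keeper's setting.
- lever_pin (a point): The lever's hinge pin, lying along the case's y: in the case's frame x = 22 mm, y = 0, z = 170 mm (20 mm above the top face). Unhooked, the lever stays where it is left and turns with about 1 N at its end.
- lever (a joint): Latch lever on lever_pin. 0 = down flat, pointing away from the robot; grows as it lifts, 1.57 upright, then leans towards the robot, stop at 2.6. Starts at 0.96 to 1.31. With the loop hooked it comes taut between 1.2 and 2.0, needs up to about 14 N at 50 mm from the pin, passes dead centre near 0.35 and from there snaps by itself to 0 (-0.02 to 0) and stays.
- lever_tip (a point): Middle of the lip at the lever's free end, 64 mm from the pin. The lever is a steel plate 30 mm wide, 4 mm thick; its upper face (facing the robot when upright) is 8 mm from the pin's axis, square to the lever, flat to 54 mm from the pin, then the lip turns up to 66 mm.
- lever_rest (a point): Top of the rubber block on the case that the closed lever rests on, 36 mm beyond the pin. Leaning on the closed lever with over about 25 N at its end crushes it (lever at -0.08).
- loop: Stamped steel loop hung on the lever 14 mm from the pin: two arms 6 mm wide, 5 mm thick, 46 mm over the outside, 34 mm inside, joined by a bar. Origin at its pivot, mid-width; bar 75.5 mm away along the loop's -x. Stiff pivot: it stays at the angle it is left at and is carried round with the lever, so it lifts off again unless the bar is under the keeper's nose.
- loop_bar (a point): Centre of the loop's bar (6 mm wide, 5 mm thick, 46 mm long, along the case's y). The loop starts standing up above the keeper; it can be gripped from above across both arms at the bar. Drawing it along turns the lever too, which alone takes about 10 to 15 N; when the bar bears in the hook the pull climbs above that.
- keeper_spot (a point): Top face of the lid where the keeper nominally sits; axes as the case, tilting with the lid. The keeper, a steel hook block 24 mm wide, is screwed through slots: it is set up to 4 mm nearer the robot or farther than nominal, and this is not measured. Hooked home, the bar is right over this point (plus the setting). Forcing the loop on the keeper with over 25 N is too much.
- gap_spot (a point): Nominal middle of the keeper's gap, on its floor. Along keeper_spot's x, nominal: post and flat nose from +9 to 0 mm (nose 22 to 28 mm high), open gap 0 to -8.5 mm, rear lip -8.5 to -14.5 mm (24 mm high); floor 12 mm high, undercut beneath the nose to +3 mm. Bar's centre over the lid: 30.5 mm on the nose, 26.5 on the lip, 14.5 on the floor, at most 19.5 under the nose.
- ball_center (a point): Bystander: centre of a dark bowling ball, 217 mm across, resting in a rubber ring cup beside the case.
- bit_rack_mid (a point): Bystander: round wooden rack, 110 mm across and 40 mm high, with upright drill bits to about 115 mm; point 20 mm above the bench.
- cleaner_mid (a point): Bystander: white cleaner bottle with a black cap, 64 mm across, 170 mm high; point at half height.
- thumb_slug_mid (a point): Bystander: grey thumb slug (short tube), 38 mm across, 60 mm high, standing in front of the case; point at half height.

How it is judged (in metres and radians):
On the way:
1. the loop's bar is down behind the keeper's nose, in the hook (z of loop_bar in the frame of keeper_spot below 0.0215 m and x of loop_bar in the frame of keeper_spot between -0.0115 and 0.006 m), for 0.2 s.
At the end, for the whole second after the job is handed in: The lever is snapped down (below 0.06 rad), the lid is drawn shut (below 0.036 rad), the loop's bar is still hooked under the keeper's nose (below 21.5 mm over the lid, -11.5 to 6 mm from the nominal spot) (all of step 1 and value of joint lever below 0.06 rad and value of joint lid below 0.036 rad); the robot touches nothing.
It fails at once if the loop, under the fingers, is forced against the keeper with more than 25 N (contact force between the fingers and loop above 8 N and contact force between loop and keeper above 25 N).
It fails at once if the closed lever is pressed so hard that it crushes its rubber rest (value of joint lever below -0.08 rad).
It fails at once if a bystander (ball, bit rack, bottle or slug) is moved by more than 30 mm (distance of any of ball_center, bit_rack_mid, cleaner_mid, thumb_slug_mid from where it was at the start of the episode above 0.03 m).
It also fails if it takes over 67 s, if anything falls off the work surface, if the arm or the gripper's body presses on something with over 40 N, if the wrist force passes 120 N, or if a joint passes its speed limit or range.

ROBOT

A 6-joint arm with a two-finger parallel gripper is mounted at the origin on the work surface. World frame = base frame: x ahead of the robot, y to its left, z up, the work surface at z = 0. Lengths are in mm, angles in rad, forces in N, time in s.
With the tool pointing down it reaches from about 350 to 875 mm from the base axis. Payload 4.2 kg.
Tool frame: the origin (TCP) lies midway between the tips of the shut fingers; the grasp point (between the pads) lies 19 mm behind it; z points along the fingers, y is the line along which they close (so a half turn about z gives the same grasp; the last joint's range is limited). The gripper opens to 85 mm and grips with 20 to 120 N. Pads are 22 mm wide; open, the fingers measure 114 mm over their backs; the gripper's body (76 mm by 85 mm) begins 54 mm behind the grasp point. The pads swing forward as they close: fully open they stand 13 mm farther back than shut.
Start: joints at [1.563, 0.385, 0.008, 0, -1.194, -0.259], TCP at [164.747, 602.874, 211.312] pointing down, gripper open.
Joint ranges: [-3.14, 3.14], [-1.21, 2.06], [-1.07, 1.41], [-3.16, 2.05], [-2.99, -0.16], [-3.1, 3.1]. Speed limits (rad/s): [2.79, 2.79, 3.14, 3.14, 3.14, 3.14].

INTERFACE

Orientations are given as a unit quaternion [x, y, z, w].
In Python, from bench import read_state, get_image, job_done gives the robot as it stands.
- The arm moves only by the tool servo_tool, never from a script. Its arguments are lists of equal length, an entry for each row: "rotation": the turn, a rotation vector about the world's x, y, z scaled (see below), a list of three; "slide": the shift along the world's x, y, z scaled (see below), a list of three; "grip": the opening, from -1 (shut) to 1 (fully open). In form: {"rotation": [[rx, ry, rz], ...], "slide": [[tx, ty, tz], ...], "grip": [grip, ...]}. A call has 1 to 8 rows; each row is the pose to reach, as a shift and turn from the pose commanded when the call began, turning the shorter way round; what a row does not reach only later rows make up. The controller multiplies each number of a shift by 0.2 m and each number of a turn by 360 degrees. A row lasts 1/8 s, in which the tool goes at most 62.5 mm and 10.7 degrees, less where a joint would pass 70% of its speed; a pose out of reach is approached as far as the arm can. A call with a number of a shift or a turn outside -1 to 1 is refused whole. A call with a gripper value outside its range is refused whole. The fingers move at their own pace and stop on an object; the grip force is fixed at half the most. Time passes only in rows, so rows that repeat a pose let the fingers close. It gives the time, the measured TCP pose, the force, the opening and the grip force at its end, in the units of the state.
- read_state(): the state, without advancing time (a new reading comes with each control period).
- get_image(name): name is "scene" or "top" or "wrist"; returns a dict with "image" (400x640x3 uint8, red, green, blue), "depth" (400x640 float32, mm along the optical axis (not along the pixel's ray), 0 where there is no reading), "camera_matrix" (3x3 intrinsics, pixels), "rvec" (rotation vector, rad) and "tvec" (3), from world to camera coordinates, as OpenCV has them; the wrist camera has in their place "hand_eye" (4x4, takes a point from camera to tool coordinates, whose origin is the TCP and whose axes are the flange's). Camera axes: x right, y down, z forward; pixel columns grow to the right and rows downward; lengths in mm; the calibration is good to about 2 mm. The wrist camera is an equidistant fisheye: a pixel r from the principal point sees the ray r / f radians off the axis. A picture is of the moment at which its call begins: read the wrist's pose just before it.
- job_done(): hands the job in; it is judged then, once.
The state is a dict: "clock": time; "joints": joint angles; "joint_vel": joint speeds; "joint_efforts": joint torques, N m; "position": TCP position; "ee_rot": TCP orientation; "contact_force": force on the tool from outside, world axes, zero at the start; "wrist_torque": the same for the moment, N m; "gripper_width": finger opening in mm; "grasp_force": force on a finger pad.
Only numpy, scipy, OpenCV 4.12 (cv2) and the standard library are available. Lean on these libraries where they do the work, as an engineer would, in place of code of your own. Each camera call takes 0.05 s, during which the arm holds its last target. There are 200 camera calls.

## Working session

There is one attempt and no reset: what is moved stays moved. The work goes in short steps, Python scripts to look and compute and a tool call to move; the robot and the scene stay as the last step left them, time stands still between calls to the robot, and variables do not carry over. Pictures are saved under pics/ and viewed, at most 10 in all, crops included, and the job is handed in when it is done.

Besides the shell and the picture viewer there is one more tool, called as name(argument=value, ...) on one line, values as JSON. servo_tool: Moves the arm, as the interface text tells. Shifts and turns lie within -1 to 1; 1 stands for 0.2 m of shift or 360 degrees of turn. Its arguments: {"type":"object","properties":{"rotation":{"type":"array","items":{"type":"array","items":{"type":"number","minimum":-1,"maximum":1}}},"slide":{"type":"array","items":{"type":"array","items":{"type":"number","minimum":-1,"maximum":1}}},"grip":{"type":"array","items":{"type":"number"}}},"required":["rotation","slide","grip"]}

```bash
mkdir -p pics
cat > h.py <<'E'
import numpy as np, cv2
from bench import read_state, get_image, job_done
def cam(n):
    d=get_image(n); 
    if 'rvec' in d:
        R=cv2.Rodrigues(np.array(d['rvec'],float))[0]; d['R']=R; d['t']=np.array(d['tvec'],float).ravel()
    return d
def save(d,f,crop=None,s=1):
    im=d['image'][:,:,::-1]
    if crop: x0,y0,x1,y1=crop; im=im[y0:y1,x0:x1]
    cv2.imwrite(f,cv2.resize(im,None,fx=s,fy=s,interpolation=cv2.INTER_CUBIC))
def pts(d):
    K=np.array(d['camera_matrix']); z=d['depth']; v,u=np.mgrid[:z.shape[0],:z.shape[1]]
    c=np.stack([(u-K[0,2])/K[0,0]*z,(v-K[1,2])/K[1,1]*z,z],-1)
    p=(c-d['t'])@d['R']; p[z==0]=np.nan; return p
def proj(d,P):
    return cv2.projectPoints(np.array(P,float).reshape(-1,1,3),np.array(d['rvec'],float),np.array(d['tvec'],float),np.array(d['camera_matrix'],float),None)[0].reshape(-1,2)
E
python3 - <<'E'
from h import *
s=read_state(); print(s)
for n in('scene','top'):
    d=cam(n); np.savez(n+'0.npz',**d); save(d,f'pics/{n}0.png'); print(n,-d['R'].T@d['t'],d['camera_matrix'])
E
```

```text
{'clock': 0.0, 'joints': array([ 1.56262340e+00,  3.85565922e-01,  6.61495584e-03, -4.88045361e-04,
       -1.19398466e+00, -2.58626653e-01]), 'joint_vel': array([ 0.0003334 , -0.00074247, -0.00097048,  0.0012518 , -0.00016839,
        0.00083444]), 'joint_efforts': array([ 1.10355199e-03, -3.92286944e+01,  1.88399577e+01,  4.18607980e+00,
       -4.56464215e-03, -6.10223818e-07]), 'position': array([164.58372615, 602.29076856, 210.21334167]), 'ee_rot': array([ 9.91102864e-01, -1.33093641e-01, -9.14312356e-05,  1.08960298e-03]), 'contact_force': array([-0.26938165, -0.09820724,  0.79358148]), 'wrist_torque': array([-0.08767109, -0.02346526, -0.01960473]), 'grasp_force': 0.0, 'gripper_width': 85.50461019845869}
scene [1097.47222927  382.94416988  855.98832115] [[374.47559723   0.         308.75012956]
 [  0.         374.47559723 198.25385877]
 [  0.           0.           1.        ]]
top [ 414.04151865   63.59686657 1223.62088445] [[510.58264262   0.         306.54818405]
 [  0.         510.58264262 198.801838  ]
 [  0.           0.           1.        ]]
```

View pics/scene0.png

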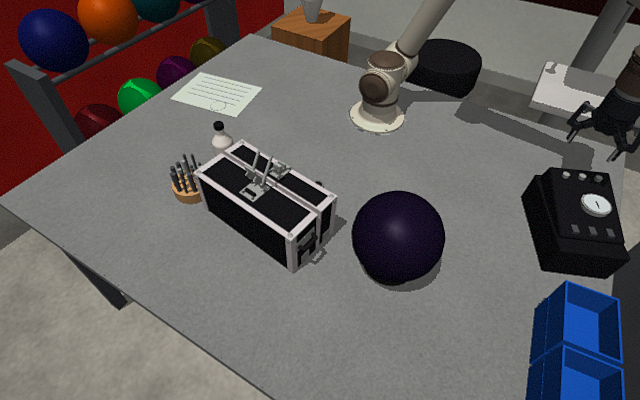

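View pics/top0.png

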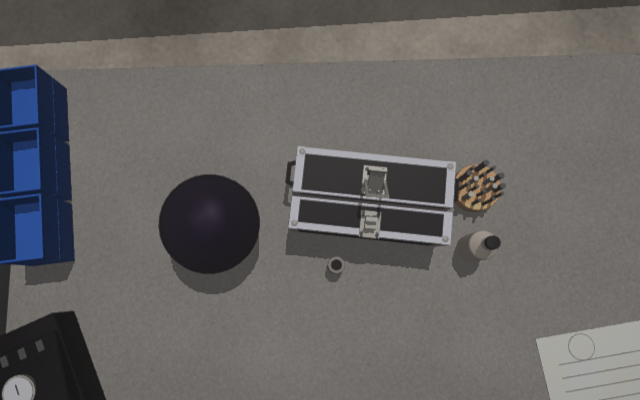

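The scene view shows the case with its latch standing up at (265,175) and the ball at (398,238). In the top view the case spans (290-455, 147-243) with the latch at (373,195). The slug is at (336,265), the bottle at (485,243) and the rack at (480,187).

```bash
python3 - <<'E'
from h import *
for n in('top','scene'):
    d=dict(np.load(n+'0.npz')); p=pts(d)
    m=(p[...,2]>143)&(p[...,2]<157)&(abs(p[...,0]-450)<200)&(abs(p[...,1]+50)<260)
    m=cv2.morphologyEx(m.astype(np.uint8),cv2.MORPH_OPEN,np.ones((3,3)))
    nn,l,st,_=cv2.connectedComponentsWithStats(m)
    for i in range(1,nn):
        if st[i,4]>300:
            q=p[l==i]; print(n,st[i],cv2.minAreaRect(q[:,:2].astype(np.float32)),np.median(q[:,2]))
    # latch parts above the top
    m=(p[...,2]>160)&(p[...,2]<300)&(abs(p[...,0]-450)<120)&(abs(p[...,1]+50)<100)
    m=m.astype(np.uint8); nn,l,st,_=cv2.connectedComponentsWithStats(m)
    for i in range(1,nn):
        if st[i,4]>15: q=p[l==i]; print('  hi',st[i],q.min(0).round(),q.max(0).round(),q.mean(0).round())
d=dict(np.load('top0.npz'));p=pts(d)
print(p[223,210],p[265,336],p[243,490],p[187,480])
save(d,'pics/topc.png',(330,140,420,250),5)
d=dict(np.load('scene0.npz'));save(d,'pics/scenec.png',(190,120,350,280),4.5)
E
python3 -c "
import cv2;a=cv2.imread('pics/topc.png');b=cv2.imread('pics/scenec.png')
a=cv2.resize(a,(327,400));b=cv2.resize(b,(400,400));cv2.imwrite('pics/c0.png',cv2.hconcat([a,b]))"
```

```text
top [ 382  171   73   37 2273] ((612.3810424804688, -158.74038696289062), (155.18780517578125, 78.37133026123047), 88.32170867919922) 149.51485430842817
top [ 293  173   81   28 1605] ((628.4317016601562, 20.65484619140625), (173.89950561523438, 57.034481048583984), 82.7812728881836) 149.7549337185764
top [ 289  196  164   49 4995] ((547.4790649414062, -53.36894226074219), (342.5636291503906, 71.54622650146484), 82.46815490722656) 148.0978987175374
  hi [364 216  14  13 115] [527. -65. 160.] [553. -39. 181.] [540. -52. 171.]
scene [225 140  32  28 515] ((534.3289184570312, -170.37362670898438), (105.9083023071289, 69.67294311523438), 83.39248657226562) 146.42560444094337
scene [ 200  154  117   69 2011] ((611.8021240234375, -62.96421813964844), (346.4778747558594, 76.66819763183594), 89.84384155273438) 148.4146720860133
scene [ 266  165   70   47 1428] ((557.66748046875, 15.768135070800781), (205.5979461669922, 72.57121276855469), 82.00493621826172) 146.8009872643769
  hi [273 161  13  10  89] [527. -65. 161.] [554. -37. 176.] [543. -50. 169.]
[539.56509327 270.07045283 226.37876306] [457.93931098  17.93255601  60.75258515] [ 491.58282298 -295.70980149  166.18673406] [ 632.17570643 -325.50903865   41.55820914]
```

View pics/c0.png

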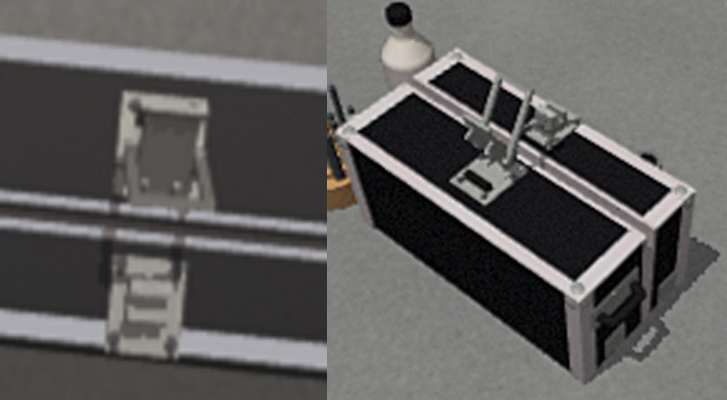

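The crops show the lever bracket at top crop (165,150), the keeper block at (145,300), and the loop's arms standing up in the scene crop near (495-525, 85). The wrist camera can see this better from close by, so I'm carrying it high over the ball.

servo_tool(rotation=[[0,0,0],[0,0,0],[0,0,0.005],[0,0,0.01],[0,0,0.015],[0,0,0.02],[0,0,0.0217],[0,0,0.0217]], slide=[[0,0,0.3],[0,-0.1,0.6],[0.1,-0.3,0.8],[0.2,-0.5,0.9],[0.3,-0.7,1],[0.4,-0.85,1],[0.5,-1,1],[0.5,-1,1]], grip=[1,1,1,1,1,1,1,1])

```text
clock: 1.1
position: [265.5, 401.1, 411.8]
ee_rot: [0.998, -0.066, 0.0, -0.0]
contact_force: [0.3, 0.6, 0.0]
gripper_width: 85.5
grasp_force: 0.0
```

servo_tool(rotation=[[0,0,0],[0,0,0],[0,0,0],[0,0,0],[0,0,0],[0,0,0]], slide=[[0.1,-0.2,0],[0.2,-0.4,0],[0.3,-0.6,0],[0.4,-0.8,0],[0.5,-1,0],[0.5,-1,0]], grip=[1,1,1,1,1,1])

```text
clock: 1.85
position: [365.3, 201.6, 411.2]
ee_rot: [0.998, -0.067, -0.0, 0.0]
contact_force: [-0.2, -0.1, -0.8]
gripper_width: 85.1
grasp_force: 0.0
```

servo_tool(rotation=[[0,0,0],[0,0,0],[0,0,0],[0,0,0],[0,0,0],[0,0,0]], slide=[[0.1,-0.2,0],[0.2,-0.4,0],[0.3,-0.6,0],[0.4,-0.8,0],[0.5,-1,0],[0.5,-1,0]], grip=[1,1,1,1,1,1])

```text
clock: 2.6
position: [465.8, 2.2, 410.0]
ee_rot: [0.998, -0.067, -0.001, 0.0]
contact_force: [0.9, -0.7, 0.4]
gripper_width: 85.0
grasp_force: 0.0
```

Run:
```python
from h import *
s=read_state(); print(s['clock'],s['position'],s['joints'],s['contact_force'],s['ee_rot'])
d=get_image('wrist'); print(d['hand_eye'],d['camera_matrix']); np.savez('w1.npz',pos=s['position'],q=s['ee_rot'],**d)
save(d,'pics/w1.png')
```

```text
2.6 [465.83069253   2.17458522 410.00881507] [ 3.54599346e-01  2.94059851e-02  3.53337764e-02 -3.02307475e-04
 -1.57923442e+00  1.08253492e+00] [ 0.87107525 -0.68799451  0.41399879] [ 9.97766913e-01 -6.67801566e-02 -1.20716289e-03  3.75515383e-04]
[[-8.16834534e-04 -9.49583062e-01 -3.13514499e-01  7.92669020e+01]
 [ 9.99999651e-01 -8.30246499e-04 -9.07333979e-05  2.55600954e-01]
 [-1.74135417e-04 -3.13514463e-01  9.49583409e-01 -1.62266763e+02]
 [ 0.00000000e+00  0.00000000e+00  0.00000000e+00  1.00000000e+00]] [[309.70691629   0.         316.46834043]
 [  0.         309.70691629 205.49697287]
 [  0.           0.           1.        ]]
```

View pics/w1.png

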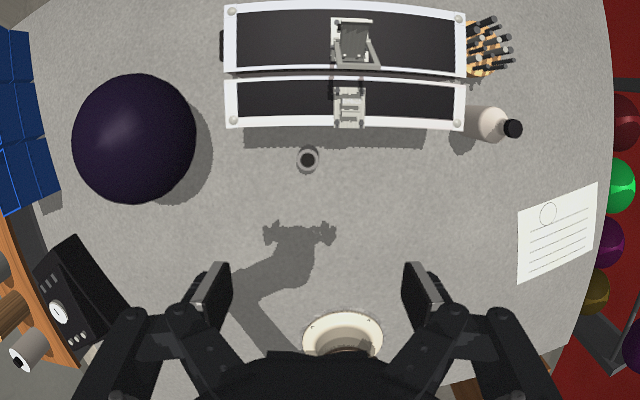

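The wrist view shows the latch bracket at (355,45), the keeper at (349,105), the slug at (308,160) and the bottle at (490,125). I'm moving closer, above the latch.

servo_tool(rotation=[[0,0,0],[0,0,0],[0,0,0],[0,0,0],[0,0,0]], slide=[[0.12,-0.08,-0.1],[0.24,-0.16,-0.2],[0.36,-0.24,-0.35],[0.475,-0.31,-0.5],[0.475,-0.31,-0.5]], grip=[1,1,1,1,1])

```text
clock: 3.28
position: [559.4, -57.8, 307.4]
ee_rot: [0.998, -0.065, -0.004, 0.0]
contact_force: [-0.2, -0.8, 0.7]
gripper_width: 85.1
grasp_force: 0.0
```

Run:
```python
from h import *
s=read_state(); print(s['clock'],s['position'],s['contact_force'],s['ee_rot'])
d=get_image('wrist'); np.savez('w2.npz',pos=s['position'],q=s['ee_rot'],**d)
save(d,'pics/w2.png',(200,80,440,260),3.3)
```

```text
3.275 [559.36319453 -57.81048406 307.42205439] [-0.23540981 -0.80833486  0.68161257] [ 9.97886895e-01 -6.48662851e-02 -3.73925295e-03  3.58431079e-04]
```

View pics/w2.png

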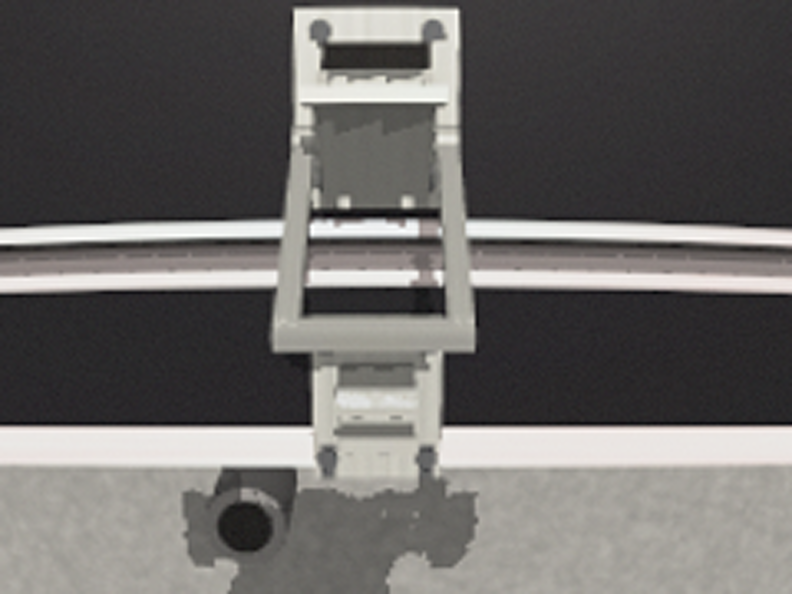

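The close view shows the loop clearly: its bar is at crop (373,335), its arms run at (295,230) and (455,230), and the lever's lip is at (375,95). The keeper's gap is near (377,400), with its nose at (378,365). Next I measure these with depth.

```bash
cat >> h.py <<'E'
from scipy.spatial.transform import Rotation as Ro
def wpts(d):
    K=d['camera_matrix']; z=d['depth']; v,u=np.mgrid[:z.shape[0],:z.shape[1]]
    x=(u-K[0,2])/K[0,0]; y=(v-K[1,2])/K[1,1]; r=np.hypot(x,y)+1e-9; k=np.tan(np.minimum(r,1.5))/r
    c=np.stack([x*k*z,y*k*z,z],-1); H=d['hand_eye']; t=c@H[:3,:3].T+H[:3,3]
    p=t@Ro.from_quat(d['q']).as_matrix().T+d['pos']; p[z==0]=np.nan; return p
E
python3 - <<'E'
from h import *
d=dict(np.load('w2.npz')); p=wpts(d)
f=lambda x,y:(int(round(80+y/3.3)),int(round(200+x/3.3)))
for n,xs,y in [('bar',range(285,475,15),335),('lip',range(310,450,15),96),('nose',range(345,425,10),362),('lid edge',range(20,800,60),445),('body edge',range(20,800,60),233),('lid inner',range(20,800,60),280)]:
    q=np.array([p[f(x,y)] for x in xs]); print(n); print(q.round(1))
for x in (290,460):
    print('arm'); print(np.array([p[f(x+(y-335)*(-.1 if x<300 else .1),y)] for y in range(150,335,20)]).round(1))
# column profile down the middle
print(np.array([np.r_[y,p[f(378,y)]] for y in range(5,480,6)]).round(0))
E
```

```text
bar
[[585.5 -38.6 245.7]
 [585.  -42.3 245.9]
 [584.8 -45.4 246.7]
 [584.  -49.  245.6]
 [583.7 -52.7 246.1]
 [583.3 -55.7 246.3]
 [582.8 -59.3 246. ]
 [582.6 -62.3 246.7]
 [581.8 -66.  245.8]
 [581.6 -68.9 246.2]
 [581.  -72.6 245.8]
 [580.7 -75.6 246.1]
 [580.1 -79.3 245.8]]
lip
[[638.  -51.3 231.6]
 [637.5 -54.4 232.4]
 [637.  -58.1 231.1]
 [636.5 -61.8 231. ]
 [636.1 -64.8 231.4]
 [635.6 -68.6 230.2]
 [635.2 -71.6 231.1]
 [634.7 -75.3 231.1]
 [634.3 -78.3 231.2]
 [633.9 -82.1 230.1]]
nose
[[552.  -45.  153.6]
 [551.7 -48.2 154. ]
 [551.2 -51.3 153.6]
 [550.8 -54.5 153.7]
 [550.6 -57.6 154.4]
 [549.9 -60.8 153.5]
 [549.6 -63.9 154.1]
 [548.8 -67.1 152.7]]
lid edge
[[ 535.8   74.6  145.6]
 [ 533.6   51.7  147.4]
 [ 531.2   30.1  148.3]
 [ 527.9    8.7  146.7]
 [ 525.9  -11.9  148.4]
 [ 523.9  -32.   149.9]
 [ 529.2  -52.7  171.5]
 [ 517.3  -71.3  146.3]
 [ 514.6  -92.4  146.7]
 [ 512.1 -112.5  147.2]
 [ 509.  -133.3  146.5]
 [ 506.7 -154.2  147.9]
 [ 502.8 -176.8  146. ]]
body edge
[[ 609.4   55.   151.5]
 [ 605.7   35.3  149.4]
 [ 602.5   15.4  150. ]
 [ 599.5   -5.2  151.4]
 [ 59
[... 2105 characters left out ...]
58. 149.]
 [305. 569. -58. 149.]
 [311. 566. -58. 148.]
 [317. 565. -57. 152.]
 [323. 585. -60. 243.]
 [329. 584. -60. 246.]
 [335. 583. -60. 247.]
 [341. 582. -60. 245.]
 [347. 580. -60. 244.]
 [353. 553. -56. 151.]
 [359. 551. -56. 151.]
 [365. 550. -56. 157.]
 [371. 550. -55. 157.]
 [377. 549. -55. 164.]
 [383. 550. -55. 173.]
 [389. 549. -55. 176.]
 [395. 547. -55. 177.]
 [401. 544. -55. 175.]
 [407. 544. -55. 177.]
 [413. 541. -54. 176.]
 [419. 533. -53. 159.]
 [425. 533. -53. 164.]
 [431. 533. -53. 169.]
 [437. 532. -53. 171.]
 [443. 530. -53. 170.]
 [449. 528. -53. 171.]
 [455. 518. -51. 151.]
 [461. 516. -51. 150.]
 [467. 512. -50. 148.]
 [473. 512. -50. 150.]
 [479. 448. -41.  -0.]]
```

servo_tool(rotation=[[-0.0037,-0.0275,0],[-0.0074,-0.055,0],[-0.01095,-0.0826,0],[-0.01095,-0.0826,0],[-0.01095,-0.0826,0]], slide=[[0,0.005,0],[-0.01,0.01,-0.04],[-0.01,0.01,-0.08],[-0.01,0.01,-0.08],[-0.01,0.01,-0.08]], grip=[1,1,1,1,1])

```text
clock: 3.95
position: [558.6, -55.8, 298.5]
ee_rot: [0.963, -0.062, 0.26, 0.016]
contact_force: [1.6, 0.3, 2.0]
gripper_width: 85.2
grasp_force: 0.0
```

```bash
cat >> h.py <<'E'
ex=np.array([.9913,-.1314,0]); ey=np.array([.1314,.9913,0])
def st():
    s=read_state(); p=s['position']; F=s['contact_force']; R=Ro.from_quat(s['ee_rot']).as_matrix()
    print('t %.2f'%s['clock'],'s,t,z',np.round([p@ex,p@ey,p[2]],1),'F s,t,z',np.round([F@ex,F@ey,F[2]],1),'toolz',np.round([R[:,2]@ex,R[:,2]@ey,R[2,2]],3),'w %.1f g %.1f'%(s['gripper_width'],s['grasp_force']))
    return s
E
python3 - <<'E'
from h import *
s=st()
E
```

```text
t 3.95 s,t,z [561.1  18.  298.5] F s,t,z [1.5 0.5 2. ] toolz [ 0.504  0.002 -0.864] w 85.2 g 0.0
```

Run:
```python
from h import *
for i in range(4):
    s=st(); d=get_image('wrist')
np.savez('w3.npz',pos=s['position'],q=s['ee_rot'],**d)
d=dict(np.load('w3.npz')); p=wpts(d); S=p@ex; T=p@ey
m=(abs(T-18)<24)&(p[...,2]>235)&(p[...,2]<262)&(S>560)&(S<650)
q=np.c_[S[m],T[m],p[m][:,2]]
print(len(q)); 
for lo in range(236,262,3):
    a=q[(q[:,2]>=lo)&(q[:,2]<lo+3)]
    if len(a): print(lo,len(a),a.min(0).round(1),a.max(0).round(1))
save(d,'pics/w3.png')
```

```text
t 3.95 s,t,z [561.1  18.  298.5] F s,t,z [1.5 0.5 2. ] toolz [ 0.504  0.002 -0.864] w 85.2 g 0.0
t 4.00 s,t,z [562.4  18.3 299.4] F s,t,z [ 0.6 -0.6  0.3] toolz [ 0.505  0.003 -0.863] w 85.3 g 0.0
t 4.05 s,t,z [562.9  18.3 299.3] F s,t,z [0.6 0.1 0.8] toolz [ 0.505  0.003 -0.863] w 85.8 g 0.0
t 4.10 s,t,z [562.8  18.1 298.8] F s,t,z [0.5 0.2 0.2] toolz [ 0.504  0.002 -0.863] w 85.1 g 0.0
583
236 24 [591.   -3.9 236. ] [592.3  40.6 238.9]
239 37 [588.1  -3.7 239.1] [591.   41.8 242. ]
242 310 [582.2  -4.  242. ] [588.9  41.6 245. ]
245 207 [582.1  -3.9 245. ] [586.9  41.2 247.7]
```

View pics/w3.png

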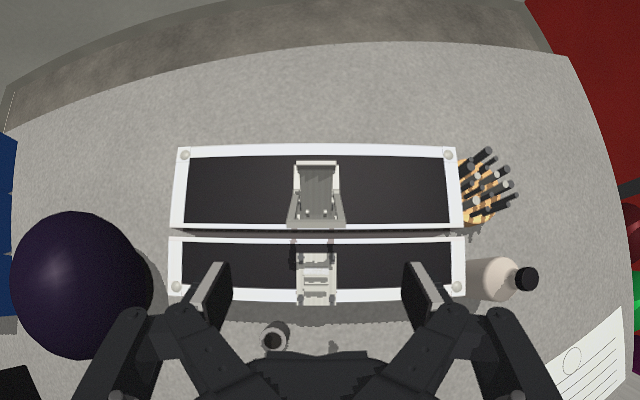

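The fingers are open at (215,290) and (420,290), straddling the latch line at column 318. I'm descending along the tool axis onto the bar, then gripping.

servo_tool(rotation=[[0,0,0],[0,0,0],[0,0,0],[0,0,0],[0,0,0],[0,0,0]], slide=[[0.03,-0.003,-0.08],[0.07,-0.008,-0.16],[0.1,-0.012,-0.24],[0.136,-0.015,-0.32],[0.136,-0.015,-0.32],[0.136,-0.015,-0.32]], grip=[1,1,1,1,1,1])

```text
clock: 4.9
position: [586.0, -60.0, 232.5]
ee_rot: [0.964, -0.063, 0.259, 0.017]
contact_force: [-0.4, 0.7, 0.1]
gripper_width: 85.5
grasp_force: 0.0
```

Run:
```python
from h import *
s=st()
```

```text
t 4.90 s,t,z [588.8  17.5 232.5] F s,t,z [-0.5  0.6  0.1] toolz [ 0.501  0.    -0.865] w 85.5 g 0.0
```

servo_tool(rotation=[[0,0,0],[0,0,0],[0,0,0],[0,0,0],[0,0,0],[0,0,0],[0,0,0]], slide=[[0.003,0.004,0.008],[0.003,0.004,0.008],[0.003,0.004,0.008],[0.003,0.004,0.008],[0.003,0.004,0.008],[0.003,0.004,0.008],[0.003,0.004,0.008]], grip=[0.2,0.2,0,-0.2,-1,-1,-1])

```text
clock: 5.78
position: [585.5, -59.4, 232.9]
ee_rot: [0.964, -0.063, 0.258, 0.017]
contact_force: [0.3, -0.4, 0.5]
gripper_width: -0.2
grasp_force: 0.0
```

Run:
```python
from h import *
s=st(); d=get_image('wrist'); s=st()
save(d,'pics/w4.png',(220,130,420,300),3)
np.savez('w4.npz',pos=s['position'],q=s['ee_rot'],**d)
```

```text
t 5.78 s,t,z [588.3  18.1 232.9] F s,t,z [ 0.3 -0.4  0.5] toolz [ 0.5   -0.    -0.866] w -0.2 g 0.0
t 5.83 s,t,z [588.2  18.1 232.9] F s,t,z [-1.  -0.2  0.5] toolz [ 0.5   -0.    -0.866] w 0.4 g 0.0
```

View pics/w4.png

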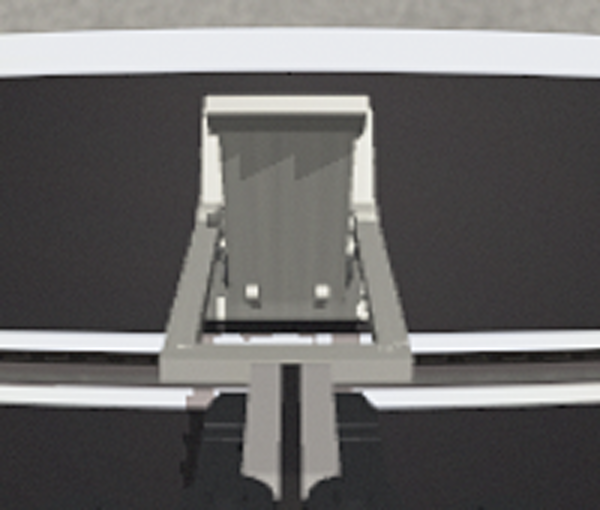

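The fingers shut at crop (290,430) on the robot's side of the bar, without catching it. I'm checking the bar and tip positions by depth.

Run:
```python
from h import *
d=dict(np.load('w4.npz')); p=wpts(d); R=Ro.from_quat(d['q']).as_matrix()
f=lambda x,y:(int(round(130+y/3)),int(round(220+x/3)))
for n,x,ys in [('left half of bar',200,range(340,392,6)),('finger',265,range(340,480,8)),('lip',288,range(94,135,6)),('lever',288,range(140,320,25))]:
    print(n)
    for y in ys:
        q=p[f(x,y)]; print(y,np.round([q@ex,q@ey,q[2]],1),'tool',((q-d['pos'])@R).round(1))
```

```text
left half of bar
340 [590.8  35.5 228.8] tool [  0.2 -17.4   4.8]
346 [588.6  34.2 242.1] tool [  4.9 -16.1  -7.8]
352 [587.3  34.  244.6] tool [  5.1 -15.8 -10.6]
358 [586.1  33.8 246.3] tool [  4.9 -15.7 -12.7]
364 [585.   33.8 246.3] tool [  3.9 -15.6 -13.2]
370 [584.   33.8 245.5] tool [  2.7 -15.7 -13.1]
376 [582.9  33.9 245.1] tool [  1.5 -15.7 -13.3]
382 [581.9  33.9 244.3] tool [  0.2 -15.8 -13.1]
388 [583.9  43.5 142.5] tool [-48.9 -25.4  76.1]
finger
340 [597.4  25.  150.7] tool [-33.1  -6.9  75.8]
348 [588.1  22.5 242.8] tool [ 4.8 -4.4 -8.7]
356 [586.2  22.4 245.9] tool [  4.8  -4.3 -12.3]
364 [584.3  22.  259.9] tool [ 10.1  -3.9 -25.3]
372 [582.7  22.  261.7] tool [  9.6  -3.9 -27.7]
380 [581.1  21.9 265.3] tool [ 10.1  -3.8 -31.7]
388 [580.1  21.8 268. ] tool [ 10.5  -3.7 -34.5]
396 [578.6  21.8 269.6] tool [ 10.   -3.6 -36.6]
404 [577.2  21.7 271.7] tool [  9.9  -3.6 -39.2]
412 [576.3  21.7 273.1] tool [  9.8  -3.5 -40.8]
420 [574.9  21.6 274.1] tool [  9.1  -3.5 -42.3]
428 [573.6  21.6 277.2] tool [  9.5  -3.4 -45.7]
436 [572.8  21.5 278.6] tool [  9.4  -3.4 -47.3]
4
[... 251 characters left out ...]
[671.1  18.2 150. ] tool [ 30.4  -0.  113.2]
100 [640.2  18.1 231.7] tool [44.4  0.  27. ]
106 [639.4  18.1 230. ] tool [42.9  0.  28.1]
112 [637.9  18.1 230.5] tool [41.8  0.  26.9]
118 [637.4  18.1 228.3] tool [40.2  0.  28.6]
124 [637.3  18.1 224.5] tool [38.3  0.  31.8]
130 [636.9  18.1 221.4] tool [36.4  0.  34.2]
lever
140 [635.1  18.1 218.6] tool [33.4  0.  35.8]
165 [631.6  18.1 211.4] tool [26.8  0.  40.2]
190 [627.6  18.1 205.1] tool [20.2  0.  43.7]
215 [622.8  18.1 197.6] tool [12.3 -0.  47.8]
240 [618.2  18.1 191.2] tool [ 5.1 -0.  51.1]
265 [613.8  18.1 181.9] tool [-3.3 -0.  56.9]
290 [608.   18.1 174.2] tool [-12.2  -0.   60.7]
315 [604.   18.2 153.2] tool [-26.2  -0.1  76.9]
```

Run:
```python
from h import *
for n,ya,yb in [('w3',40,62),('w2',40,62),('w4',0,12)]:
    d=dict(np.load(n+'.npz')); p=wpts(d); R=Ro.from_quat(d['q']).as_matrix(); q=(p-d['pos'])@R
    m=(abs(q[...,1])>ya)&(abs(q[...,1])<yb)&(abs(q[...,0])<16)&(q[...,2]<-14 if n=='w4' else q[...,2]<5)&(q[...,2]>-80)
    a=q[m]; print(n,len(a))
    for lo in range(-70,5,5):
        b=a[(a[:,2]>=lo)&(a[:,2]<lo+5)]
        if len(b): print(lo,len(b),b.min(0).round(1),b.max(0).round(1))
```

```text
w3 4974
-70 535 [ -7.4 -56.  -70. ] [ 11.5  56.9 -65. ]
-65 698 [-12.2 -56.  -65. ] [ 10.8  56.8 -60. ]
-60 632 [-12.8 -56.2 -60. ] [ 10.9  56.8 -55. ]
-55 606 [-12.7 -56.3 -55. ] [ 11.   56.5 -50. ]
-50 529 [-11.9 -56.  -50. ] [ 11.1  56.9 -45. ]
-45 472 [-12.6 -55.7 -45. ] [ 10.5  55.7 -40. ]
-40 309 [-12.4 -52.4 -40. ] [ 10.6  54.4 -35. ]
-35 49 [-10.1 -42.9 -35. ] [  6.7  43.4 -32.8]
w2 5108
-70 592 [ -6.9 -56.2 -70. ] [ 11.  56. -65.]
-65 677 [-12.3 -56.5 -65. ] [ 11.2  56.9 -60. ]
-60 642 [-12.3 -56.5 -60. ] [ 10.9  56.7 -55. ]
-55 612 [-12.3 -56.1 -55. ] [ 10.8  56.9 -50. ]
-50 550 [-12.4 -56.3 -50. ] [ 10.8  56.8 -45. ]
-45 468 [-12.1 -55.7 -45. ] [ 10.6  56.1 -40. ]
-40 343 [-13.  -53.8 -40. ] [ 10.5  54.6 -35. ]
-35 78 [-10.3 -43.  -35. ] [  7.   43.5 -32. ]
w4 4156
-70 778 [-13.  -11.8 -70. ] [ 13.3  12.  -65. ]
-65 263 [ -7.9 -11.9 -65. ] [ 12.8  12.  -60. ]
-60 569 [-12.3 -10.6 -60. ] [ 11.3  11.6 -55. ]
-55 239 [  5.4 -12.  -55. ] [ 10.9  11.6 -50. ]
-50 319 [  4.9 -11.9 -50. ] [ 11.1  12.  -45. ]
-45 263 [  4.4 -11.9 -45. ] [ 10.9  12.  -40. ]
-40 269 [  4.9 -11.7 -40. ] [ 10.7  11.8 -35. ]
-35 249 [  4.7 -11.9 -35. ] [ 10.6  12.  -30. ]
-30 179 [  4.9 -11.8 -30. ] [ 10.5  12.  -25. ]
-25 11 [  9.2  -5.5 -25. ] [  9.9   6.6 -23.5]
-15 1 [  2.6 -10.7 -14. ] [  2.6 -10.7 -14. ]
```

The measured fingertips sit about 23 mm short of the reported TCP when shut, and about 35 mm when open. I'm opening, moving forward to make up for it and re-gripping.

servo_tool(rotation=[[0,0,0],[0,0,0],[0,0,0],[0,0,0],[0,0,0],[0,0,0],[0,0,0],[0,0,0]], slide=[[0,0,0],[0,0,0],[0,0,0],[0,0,0],[0,0,0],[0.03,-0.003,-0.045],[0.065,-0.0055,-0.089],[0.065,-0.0055,-0.089]], grip=[1,1,1,1,1,1,1,1])

```text
clock: 6.82
position: [598.3, -60.8, 213.2]
ee_rot: [0.964, -0.063, 0.257, 0.018]
contact_force: [0.1, 0.4, 0.3]
gripper_width: 85.3
grasp_force: 0.0
```

servo_tool(rotation=[[0,0,0],[0,0,0],[0,0,0],[0,0,0],[0,0,0],[0,0,0]], slide=[[0,0,0],[0,0,0],[0,0,0],[0,0,0],[0,0,0],[0,0,0]], grip=[0.2,0.1,0,-0.1,-0.1,-0.1])

```text
clock: 7.58
position: [598.9, -60.3, 215.8]
ee_rot: [0.964, -0.063, 0.259, 0.017]
contact_force: [-2.5, 0.0, 3.9]
gripper_width: 43.3
grasp_force: 60.7
```

Run:
```python
from h import *
s=st(); d=get_image('wrist'); s=st()
save(d,'pics/w5.png',(220,130,420,300),3)
np.savez('w5.npz',pos=s['position'],q=s['ee_rot'],**d)
```

```text
t 7.58 s,t,z [601.6  18.9 215.8] F s,t,z [-2.5 -0.3  3.9] toolz [ 0.501  0.    -0.865] w 43.3 g 60.7
t 7.62 s,t,z [601.6  18.9 215.8] F s,t,z [-2.3 -0.   5.2] toolz [ 0.501  0.    -0.865] w 43.3 g 60.7
```

View pics/w5.png

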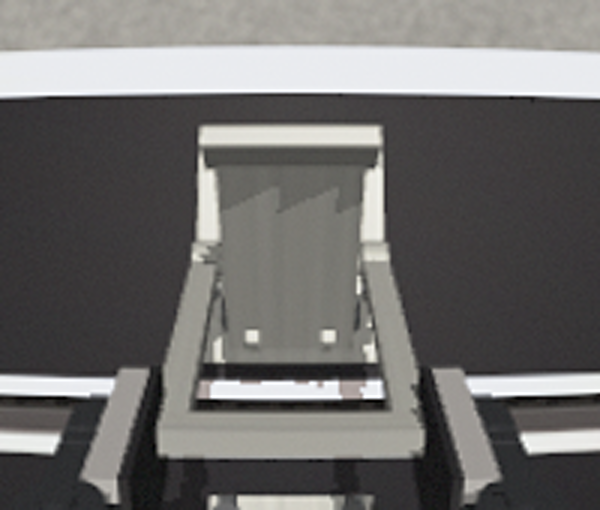

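Both pads now hold the loop's arms at the bar, at crop (160,420) and (425,420), 43 mm apart with 60 N of grip. I'm drawing the bar over in an arc above the keeper.

servo_tool(rotation=[[0,0,0],[0,0,0],[0,0,0],[0,0,0],[0,0,0],[0,0,0],[0,0,0],[0,0,0]], slide=[[-0.05,0.007,-0.025],[-0.099,0.013,-0.0575],[-0.136,0.018,-0.105],[-0.173,0.023,-0.1525],[-0.2,0.026,-0.2],[-0.22,0.029,-0.2425],[-0.22,0.029,-0.2425],[-0.22,0.029,-0.2425]], grip=[-0.2,-0.2,-0.2,-0.2,-0.2,-0.2,-0.2,-0.2])

```text
clock: 8.62
position: [555.8, -54.5, 171.8]
ee_rot: [0.965, -0.063, 0.256, 0.017]
contact_force: [5.3, -1.5, 0.7]
gripper_width: 43.2
grasp_force: 61.3
```

```bash
cat >> h.py <<'E'
def look(name,show=None):
    s=st(); d=get_image('wrist'); d['pos']=s['position']; d['q']=s['ee_rot']; np.savez(name+'.npz',**d)
    p=wpts(d); S=p@ex; T=p@ey; Z=p[...,2]
    if show: save(d,'pics/%s.png'%name,*show)
    return d,S,T,Z
def prof(S,T,Z,t,lo,hi,zmin=145,step=2):
    # surface profile at case y = t
    m=(abs(T-t)<2)&(S>lo)&(S<hi)&(Z>zmin)
    o=[]
    for a in np.arange(lo,hi,step):
        k=m&(S>=a)&(S<a+step)
        if k.any(): o.append((float(a),round(float(np.median(Z[k])),1)))
    return o
E
python3 - <<'E'
from h import *
d,S,T,Z=look('w6')
for t in (18,34,3): print(t,prof(S,T,Z,t,520,600))
E
```

```text
t 8.62 s,t,z [558.1  19.  171.8] F s,t,z [ 5.4 -0.8  0.7] toolz [ 0.495  0.    -0.869] w 43.2 g 61.3
18 [(520.0, 149.5), (522.0, 149.7), (524.0, 149.4), (526.0, 149.7), (528.0, 170.9), (530.0, 171.0), (532.0, 171.1), (534.0, 167.5), (536.0, 159.3), (538.0, 159.1), (540.0, 159.3), (542.0, 202.7), (544.0, 203.2), (546.0, 202.8), (548.0, 202.1), (550.0, 175.9), (552.0, 169.8), (554.0, 151.4), (556.0, 151.1), (558.0, 151.4), (560.0, 151.4), (562.0, 151.5), (564.0, 151.9), (566.0, 152.0), (568.0, 148.8), (570.0, 148.7), (572.0, 149.0), (574.0, 149.3), (576.0, 149.0), (578.0, 150.0), (580.0, 150.3), (582.0, 150.1), (588.0, 145.3), (590.0, 145.5), (592.0, 145.5), (594.0, 149.9), (596.0, 150.2), (598.0, 150.1)]
34 [(520.0, 268.4), (522.0, 265.1), (524.0, 261.2), (526.0, 257.8), (528.0, 149.8), (530.0, 149.8), (532.0, 149.8), (534.0, 150.2), (536.0, 150.0), (538.0, 150.2), (540.0, 150.4), (542.0, 201.1), (544.0, 203.5), (546.0, 202.8), (548.0, 202.4), (550.0, 150.7), (552.0, 151.1), (554.0, 151.4), (556.0, 151.4), (558.0, 151.7), (560.0, 153.3), (562.0, 153.6), (564.0, 153.7), (566.0, 152.9),
[... 199 characters left out ...]
, 145.7), (594.0, 150.2), (596.0, 150.5), (598.0, 150.5)]
3 [(520.0, 268.4), (522.0, 265.0), (524.0, 261.4), (526.0, 258.1), (528.0, 150.2), (530.0, 149.9), (532.0, 149.8), (534.0, 150.0), (536.0, 150.3), (538.0, 150.3), (540.0, 150.1), (542.0, 200.9), (544.0, 203.3), (546.0, 202.8), (548.0, 202.2), (550.0, 174.9), (552.0, 151.8), (554.0, 151.3), (556.0, 151.9), (558.0, 151.8), (560.0, 153.6), (562.0, 153.8), (564.0, 153.9), (566.0, 153.5), (568.0, 149.0), (570.0, 149.1), (572.0, 149.5), (574.0, 149.6), (576.0, 149.2), (578.0, 150.2), (580.0, 150.3), (582.0, 150.4), (584.0, 193.9), (586.0, 191.8), (588.0, 189.2), (590.0, 145.8), (592.0, 188.4), (594.0, 150.2), (596.0, 150.5), (598.0, 150.1)]
```

servo_tool(rotation=[[0,0,0],[0,0,0],[0,0,0],[0,0,0]], slide=[[-0.025,0.003,-0.02],[-0.04,0.005,-0.05],[-0.04,0.005,-0.075],[-0.04,0.005,-0.075]], grip=[-0.2,-0.2,-0.2,-0.2])

```text
clock: 9.18
position: [546.7, -53.4, 164.2]
ee_rot: [0.966, -0.063, 0.248, 0.017]
contact_force: [1.2, -0.3, 1.4]
gripper_width: 43.0
grasp_force: 60.7
```

Run:
```python
from h import *
d,S,T,Z=look('w7')
for t in (18,34,3): print(t,prof(S,T,Z,t,526,560,145,1))
```

```text
t 9.18 s,t,z [548.9  18.9 164.2] F s,t,z [ 1.2 -0.1  1.4] toolz [ 0.482 -0.001 -0.876] w 43.0 g 60.7
18 [(526.0, 150.0), (528.0, 171.2), (529.0, 170.3), (530.0, 171.3), (531.0, 171.5), (532.0, 170.9), (533.0, 171.0), (534.0, 195.2), (535.0, 196.3), (536.0, 196.2), (537.0, 196.2), (538.0, 196.0), (539.0, 195.8), (540.0, 195.4), (541.0, 159.5), (542.0, 160.0), (543.0, 175.4), (544.0, 175.3), (545.0, 175.7), (546.0, 175.5), (547.0, 175.7), (548.0, 175.9), (549.0, 176.1), (550.0, 176.0), (551.0, 175.7), (553.0, 151.2), (554.0, 150.8), (555.0, 151.1), (556.0, 151.5), (557.0, 151.6), (558.0, 151.3), (559.0, 151.2)]
34 [(526.0, 149.8), (527.0, 149.8), (528.0, 149.5), (529.0, 149.6), (530.0, 149.9), (531.0, 149.8), (532.0, 150.0), (533.0, 149.7), (535.0, 195.8), (536.0, 196.0), (537.0, 195.8), (538.0, 196.1), (539.0, 195.6), (540.0, 195.8), (541.0, 150.6), (542.0, 150.5), (543.0, 150.2), (544.0, 151.0), (545.0, 151.0), (546.0, 151.1), (547.0, 151.2), (548.0, 151.0), (549.0, 151.8), (550.0, 150.9), (551.0, 151.1), (552.0, 151.2), (553.0, 151.2), (554.0, 151.1), (555.0, 151.0), (556.0, 152.0), (557.0, 151.4), (558.0, 151.9), (559.0, 151.9)]
3 [(526.0, 149.7), (527.0, 149.7), (528.0, 150.2), (529.0, 149.8), (530.0, 150.0), (531.0, 149.9), (532.0, 149.7), (533.0, 149.8), (535.0, 195.4), (536.0, 195.7), (537.0, 195.9), (538.0, 195.6), (539.0, 195.3), (540.0, 195.6), (541.0, 151.1), (542.0, 152.1), (543.0, 150.3), (544.0, 151.2), (545.0, 151.3), (546.0, 150.9), (547.0, 150.8), (548.0, 151.3), (549.0, 151.4), (550.0, 151.2), (551.0, 151.2), (552.0, 151.0), (553.0, 151.1), (554.0, 170.2), (555.0, 151.5), (556.0, 152.4), (557.0, 151.9), (558.0, 152.0), (559.0, 152.0)]
```

servo_tool(rotation=[[0,0,0],[0,0,0],[0,0,0],[0,0,0]], slide=[[0,0,-0.02],[0,0,-0.04],[0,0,-0.055],[0,0,-0.055]], grip=[-0.2,-0.2,-0.2,-0.2])

```text
clock: 9.72
position: [545.8, -53.5, 158.3]
ee_rot: [0.968, -0.063, 0.243, 0.017]
contact_force: [-5.5, 0.9, 2.8]
gripper_width: 43.1
grasp_force: 60.1
```

Run:
```python
from h import *
d,S,T,Z=look('w8')
for t in (18,34,3): print(t,[q for q in prof(S,T,Z,t,526,556,154,1)])
st()
```

```text
t 9.72 s,t,z [548.1  18.7 158.3] F s,t,z [-5.6  0.2  2.8] toolz [ 0.473 -0.002 -0.881] w 43.1 g 60.1
18 [(529.0, 171.2), (530.0, 170.7), (531.0, 170.7), (532.0, 171.1), (533.0, 172.4), (534.0, 190.5), (535.0, 190.4), (536.0, 190.0), (537.0, 190.0), (538.0, 189.8), (539.0, 190.0), (540.0, 189.1), (541.0, 159.7), (542.0, 159.3), (543.0, 175.5), (544.0, 175.7), (545.0, 175.5), (546.0, 175.7), (547.0, 175.7), (548.0, 175.9), (549.0, 175.4), (550.0, 175.9), (551.0, 175.8)]
34 [(534.0, 190.4), (535.0, 190.5), (536.0, 190.7), (537.0, 190.2), (538.0, 190.7), (539.0, 189.9), (540.0, 189.7), (541.0, 188.2), (542.0, 187.0), (543.0, 187.6), (544.0, 187.7), (545.0, 188.3), (546.0, 188.7), (547.0, 188.0), (548.0, 188.0), (549.0, 187.5), (550.0, 189.4), (551.0, 188.4), (552.0, 188.7), (553.0, 188.7), (554.0, 188.6), (555.0, 189.0)]
3 [(534.0, 190.5), (535.0, 190.4), (536.0, 190.2), (537.0, 190.3), (538.0, 190.0), (539.0, 189.9), (540.0, 190.2), (541.0, 189.1), (542.0, 189.7), (543.0, 189.0), (544.0, 189.2), (545.0, 189.3), (546.0, 188.8), (547.0, 189.0), (548.0, 189.1), (549.0, 189.8), (550.0, 190.0), (551.0, 189.3), (552.0, 189.8), (553.0, 188.4), (554.0, 188.9), (555.0, 189.0)]
t 9.78 s,t,z [548.1  18.7 158.3] F s,t,z [-5.   1.   3.1] toolz [ 0.473 -0.002 -0.881] w 42.9 g 60.1
```

servo_tool(rotation=[[0,0,0],[0,0,0],[0,0,0],[0,0,0]], slide=[[0,0,-0.02],[0,0,-0.04],[0,0,-0.055],[0,0,-0.055]], grip=[-0.2,-0.2,-0.2,-0.2])

```text
clock: 10.28
position: [545.4, -53.5, 152.6]
ee_rot: [0.969, -0.063, 0.238, 0.017]
contact_force: [-6.3, 1.8, 2.5]
gripper_width: 43.2
grasp_force: 60.0
```

Run:
```python
from h import *
d,S,T,Z=look('w9')
for t in (18,35,2): print(t,[q for q in prof(S,T,Z,t,528,556,154,1)])
for t in (39,-2): print(t,prof(S,T,Z,t,530,625,154,5))
st()
```

```text
t 10.28 s,t,z [547.7  18.7 152.6] F s,t,z [-6.5  0.9  2.5] toolz [ 0.463 -0.003 -0.886] w 43.2 g 60.0
18 [(528.0, 171.0), (529.0, 171.0), (530.0, 170.9), (531.0, 171.0), (532.0, 170.9), (533.0, 172.0), (534.0, 185.1), (535.0, 184.7), (536.0, 185.0), (537.0, 184.5), (538.0, 184.8), (539.0, 184.1), (540.0, 159.6), (541.0, 159.5), (542.0, 174.7), (543.0, 175.5), (544.0, 175.6), (545.0, 175.7), (546.0, 175.3), (547.0, 175.5), (548.0, 176.0), (549.0, 175.7), (550.0, 175.7), (551.0, 175.9)]
35 [(534.0, 184.6), (535.0, 184.9), (536.0, 184.7), (537.0, 185.0), (538.0, 185.1), (539.0, 184.3), (540.0, 184.2), (541.0, 184.9), (542.0, 185.3), (543.0, 184.9), (544.0, 185.4), (545.0, 184.8), (546.0, 184.8), (547.0, 185.2), (548.0, 184.6), (549.0, 185.0), (550.0, 185.1), (551.0, 184.6), (552.0, 184.8), (553.0, 184.6), (554.0, 185.3), (555.0, 185.3)]
2 [(534.0, 184.6), (535.0, 184.4), (536.0, 185.0), (537.0, 184.9), (538.0, 185.2), (539.0, 184.4), (540.0, 184.0), (541.0, 185.5), (542.0, 185.0), (543.0, 184.9), (544.0, 184.4), (545.0, 185.2), (546.0, 185.2), (547.0, 185.0), (548.0, 184.6), (549.0, 185.1), (550.0, 185.3), (551.0, 185.0), (552.0, 185.4), (553.0, 184.9), (554.0, 185.6), (555.0, 185.1)]
39 [(530.0, 192.1), (535.0, 185.3), (540.0, 185.0), (545.0, 184.9), (550.0, 185.1), (555.0, 185.2), (560.0, 185.1), (565.0, 185.3), (570.0, 185.5), (575.0, 185.3), (580.0, 185.6), (590.0, 186.1), (595.0, 185.9), (600.0, 185.8), (605.0, 186.3), (610.0, 188.4), (615.0, 187.5)]
-2 [(530.0, 192.2), (535.0, 185.5), (540.0, 185.0), (545.0, 185.1), (550.0, 185.1), (555.0, 185.2), (560.0, 185.2), (565.0, 185.3), (570.0, 185.4), (575.0, 185.4), (580.0, 185.6), (590.0, 186.1), (595.0, 185.8), (600.0, 185.9), (605.0, 186.2), (610.0, 188.3), (615.0, 187.0)]
t 10.32 s,t,z [547.7  18.7 152.6] F s,t,z [-7.3  1.4  2.2] toolz [ 0.463 -0.003 -0.886] w 43.1 g 60.0
```

servo_tool(rotation=[[0,0,0],[0,0,0],[0,0,0],[0,0,0]], slide=[[0.01,-0.001,-0.02],[0.012,-0.0015,-0.04],[0.012,-0.0015,-0.05],[0.012,-0.0015,-0.05]], grip=[-0.2,-0.2,-0.2,-0.2])

```text
clock: 10.82
position: [547.8, -53.8, 147.6]
ee_rot: [0.97, -0.063, 0.234, 0.017]
contact_force: [-8.3, 2.3, 1.3]
gripper_width: 43.4
grasp_force: 60.0
```

Run:
```python
from h import *
d,S,T,Z=look('w10')
for t in (18,35,2): print(t,[q for q in prof(S,T,Z,t,528,550,154,1)])
```

```text
t 10.82 s,t,z [550.1  18.7 147.6] F s,t,z [-8.5  1.2  1.3] toolz [ 0.456 -0.003 -0.89 ] w 43.4 g 60.0
18 [(528.0, 170.8), (529.0, 170.9), (530.0, 171.1), (531.0, 171.0), (532.0, 170.9), (533.0, 171.1), (534.0, 169.8), (536.0, 179.6), (537.0, 179.5), (538.0, 179.8), (539.0, 179.9), (540.0, 180.1), (541.0, 180.1), (542.0, 178.5), (543.0, 175.2), (544.0, 176.0), (545.0, 175.4), (546.0, 175.6), (547.0, 175.8), (548.0, 176.1), (549.0, 175.4)]
35 [(536.0, 179.5), (537.0, 179.6), (538.0, 179.8), (539.0, 179.8), (540.0, 179.9), (541.0, 180.2), (542.0, 180.1), (543.0, 180.2), (544.0, 180.5), (545.0, 180.2), (546.0, 180.8), (547.0, 180.8), (548.0, 180.6), (549.0, 180.4)]
2 [(536.0, 179.6), (537.0, 179.6), (538.0, 180.1), (539.0, 179.9), (540.0, 180.3), (541.0, 180.3), (542.0, 179.8), (543.0, 178.4), (544.0, 180.3), (545.0, 180.0), (546.0, 180.6), (547.0, 179.6), (548.0, 180.5), (549.0, 180.5)]
```

servo_tool(rotation=[[0,0,0],[0,0,0],[0,0,0],[0,0,0]], slide=[[-0.001,0,-0.02],[-0.001,0,-0.04],[-0.001,0,-0.05],[-0.001,0,-0.05]], grip=[-0.2,-0.2,-0.2,-0.2])

```text
clock: 11.38
position: [548.2, -53.8, 143.2]
ee_rot: [0.971, -0.063, 0.23, 0.017]
contact_force: [-7.4, 1.1, 2.0]
gripper_width: 43.0
grasp_force: 60.1
```

Run:
```python
from h import *
d,S,T,Z=look('w11')
for t in (18,35): print(t,[q for q in prof(S,T,Z,t,528,550,154,1)])
```

```text
t 11.38 s,t,z [550.5  18.7 143.2] F s,t,z [-7.5  0.1  2. ] toolz [ 0.449 -0.003 -0.894] w 43.0 g 60.1
18 [(529.0, 170.8), (530.0, 171.1), (531.0, 171.1), (532.0, 171.2), (533.0, 171.5), (534.0, 171.3), (535.0, 164.9), (536.0, 174.3), (537.0, 175.2), (538.0, 175.2), (539.0, 175.5), (540.0, 175.7), (541.0, 175.7), (542.0, 175.6), (543.0, 175.5), (544.0, 175.7), (545.0, 175.5), (546.0, 175.9), (547.0, 175.7), (548.0, 176.0), (549.0, 175.8)]
35 [(536.0, 175.1), (537.0, 175.3), (538.0, 175.5), (539.0, 175.8), (540.0, 175.8), (541.0, 175.7), (542.0, 175.6), (543.0, 173.0), (544.0, 176.2), (545.0, 176.2), (546.0, 176.6), (547.0, 176.8), (548.0, 176.8), (549.0, 176.7)]
```

servo_tool(rotation=[[0,0,0],[0,0,0],[0,0,0],[0,0,0]], slide=[[-0.003,0,-0.02],[-0.003,0,-0.04],[-0.003,0,-0.06],[-0.003,0,-0.06]], grip=[-0.2,-0.2,-0.2,-0.2])

```text
clock: 11.92
position: [548.7, -53.9, 138.1]
ee_rot: [0.972, -0.064, 0.226, 0.016]
contact_force: [-5.1, 1.3, 2.2]
gripper_width: 43.2
grasp_force: 60.2
```

Run:
```python
from h import *
d,S,T,Z=look('w12')
for t in (18,35): print(t,[q for q in prof(S,T,Z,t,528,550,154,1)])
```

```text
t 11.93 s,t,z [551.   18.7 138.1] F s,t,z [-5.2  0.6  2.2] toolz [ 0.441 -0.003 -0.898] w 43.2 g 60.2
18 [(529.0, 170.9), (530.0, 170.8), (531.0, 171.1), (532.0, 171.5), (533.0, 171.6), (534.0, 170.7), (535.0, 164.8), (536.0, 159.0), (537.0, 169.8), (538.0, 170.5), (539.0, 170.6), (540.0, 170.7), (541.0, 170.7), (542.0, 171.2), (543.0, 175.8), (544.0, 175.9), (545.0, 176.0), (546.0, 175.9), (547.0, 175.8), (548.0, 176.1), (549.0, 175.9)]
35 [(537.0, 170.2), (538.0, 170.0), (539.0, 170.4), (540.0, 170.6), (541.0, 170.8), (542.0, 170.8), (543.0, 170.5), (544.0, 170.9), (545.0, 171.8), (546.0, 171.6), (547.0, 171.8), (548.0, 172.2), (549.0, 172.3)]
```

servo_tool(rotation=[[0,0,0],[0,0,0],[0,0,0],[0,0,0]], slide=[[-0.004,0.001,-0.02],[-0.004,0.001,-0.04],[-0.004,0.001,-0.06],[-0.004,0.001,-0.06]], grip=[-0.2,-0.2,-0.2,-0.2])

```text
clock: 12.48
position: [549.6, -53.8, 133.1]
ee_rot: [0.973, -0.064, 0.221, 0.016]
contact_force: [-4.5, -0.3, 1.4]
gripper_width: 43.1
grasp_force: 60.4
```

Run:
```python
from h import *
d,S,T,Z=look('w13')
for t in (18,35): print(t,[q for q in prof(S,T,Z,t,528,550,154,1)])
```

```text
t 12.47 s,t,z [551.9  18.9 133.1] F s,t,z [-4.5 -0.9  1.4] toolz [ 0.433 -0.002 -0.901] w 43.1 g 60.4
18 [(528.0, 170.4), (529.0, 170.8), (530.0, 171.1), (531.0, 171.0), (532.0, 170.8), (533.0, 171.0), (534.0, 169.0), (535.0, 159.1), (536.0, 158.8), (537.0, 159.3), (538.0, 160.0), (539.0, 165.0), (540.0, 165.4), (541.0, 165.5), (542.0, 166.3), (543.0, 175.4), (544.0, 175.8), (545.0, 175.4), (546.0, 175.5), (547.0, 175.5), (548.0, 175.7), (549.0, 176.0)]
35 [(528.0, 219.0), (529.0, 217.2), (538.0, 164.6), (539.0, 165.1), (540.0, 165.1), (541.0, 165.6), (542.0, 165.9), (543.0, 166.2), (544.0, 166.5), (545.0, 163.9), (546.0, 166.4), (547.0, 167.3), (548.0, 167.0), (549.0, 167.8)]
```

servo_tool(rotation=[[0,0,0],[0,0,0],[0,0,0],[0,0,0]], slide=[[0.01,-0.001,0],[0.02,-0.003,0],[0.02,-0.003,0],[0.02,-0.003,0]], grip=[-0.2,-0.2,-0.2,-0.2])

```text
clock: 13.02
position: [551.8, -54.3, 132.6]
ee_rot: [0.973, -0.063, 0.221, 0.016]
contact_force: [-13.4, 4.1, 5.9]
gripper_width: 43.1
grasp_force: 61.1
```

Run:
```python
from h import *
d,S,T,Z=look('w14')
for t in (18,35): print(t,[q for q in prof(S,T,Z,t,528,550,154,1)])
```

```text
t 13.03 s,t,z [554.1  18.7 132.6] F s,t,z [-13.8   2.3   5.9] toolz [ 0.432 -0.002 -0.902] w 43.1 g 61.1
18 [(529.0, 171.0), (530.0, 171.4), (531.0, 171.4), (532.0, 171.4), (533.0, 171.4), (534.0, 171.3), (535.0, 170.1), (536.0, 162.5), (537.0, 159.7), (538.0, 159.3), (539.0, 159.6), (540.0, 159.4), (541.0, 164.8), (542.0, 165.0), (544.0, 175.8), (545.0, 175.8), (546.0, 175.8), (547.0, 175.9), (548.0, 175.7), (549.0, 176.1)]
35 [(528.0, 223.0), (529.0, 220.7), (530.0, 218.7), (531.0, 216.5), (540.0, 163.9), (541.0, 164.7), (542.0, 164.6), (543.0, 164.9), (544.0, 165.2), (545.0, 165.8), (546.0, 165.6), (547.0, 163.4), (548.0, 166.9), (549.0, 166.9)]
```

The bar is home under the nose: its rear edge is at s=540.5 and the pull has risen to 14 N. I'm letting go and backing out.

servo_tool(rotation=[[0,0,0],[0,0,0],[0,0,0],[0,0,0],[0,0,0],[0,0,0],[0,0,0],[0,0,0]], slide=[[0,0,0],[0,0,0.02],[0,0,0.04],[0,0,0.05],[0,0,0.05],[-0.05,0.006,0.12],[-0.1,0.013,0.24],[-0.13,0.017,0.3]], grip=[0.15,1,1,1,1,1,1,1])

```text
clock: 14.08
position: [528.7, -50.4, 195.4]
ee_rot: [0.973, -0.064, 0.223, 0.015]
contact_force: [0.8, 0.1, -0.6]
gripper_width: 85.7
grasp_force: 0.0
```

servo_tool(rotation=[[0,0,0],[0,0,0],[0,0,0],[0,0,0],[0,0,0]], slide=[[0,0,0.1],[0,0,0.1],[0,0,0.1],[0,0,0.1],[0,0,0.1]], grip=[-1,-1,-1,-1,-1])

```text
clock: 14.7
position: [527.9, -51.0, 213.1]
ee_rot: [0.973, -0.064, 0.222, 0.016]
contact_force: [0.5, -0.7, -0.4]
gripper_width: -0.1
grasp_force: 0.0
```

Run:
```python
from h import *
d,S,T,Z=look('w15',((220,60,420,230),3))
for t in (22,35): print(t,prof(S,T,Z,t,526,660,154,2))
```

```text
t 14.70 s,t,z [530.   18.9 213.1] F s,t,z [ 0.6 -0.6 -0.4] toolz [ 0.433 -0.002 -0.901] w -0.1 g 0.0
22 [(526.0, 242.3), (528.0, 171.7), (530.0, 171.1), (532.0, 171.4), (534.0, 170.6), (536.0, 158.9), (538.0, 159.4), (540.0, 164.7), (542.0, 165.7), (544.0, 175.7), (546.0, 176.0), (548.0, 176.1), (550.0, 176.0), (590.0, 231.9), (592.0, 232.6), (594.0, 231.9), (596.0, 229.4), (598.0, 225.4), (600.0, 200.3), (602.0, 188.1), (604.0, 179.1), (606.0, 167.8), (608.0, 154.8), (644.0, 154.5), (646.0, 159.1), (648.0, 161.9), (650.0, 161.5), (652.0, 161.9), (654.0, 162.0)]
35 [(540.0, 164.9), (542.0, 165.5), (544.0, 166.5), (546.0, 166.0), (548.0, 166.8), (550.0, 167.7), (552.0, 169.1), (554.0, 169.1), (556.0, 169.2), (558.0, 169.8), (560.0, 169.9), (562.0, 170.6), (564.0, 171.4), (566.0, 171.7), (568.0, 172.7), (570.0, 173.4), (572.0, 174.1), (574.0, 174.5), (576.0, 175.3), (578.0, 175.0), (580.0, 176.1), (582.0, 176.8), (584.0, 176.9), (586.0, 177.7), (588.0, 178.2), (590.0, 205.2), (592.0, 232.2), (594.0, 180.9), (596.0, 204.8), (598.0, 181.9), (600.0, 181.5), (602.0, 182.0), (604.0, 182.6), (606.0, 183.4), (608.0, 214.5), (610.0, 216.4), (612.0, 216.0), (614.0, 187.6), (616.0, 188.6), (618.0, 188.1), (620.0, 185.5), (644.0, 154.2), (646.0, 159.2), (648.0, 161.3), (650.0, 161.9), (652.0, 160.9), (654.0, 154.6), (656.0, 154.7), (658.0, 154.9)]
```

View pics/w15.png

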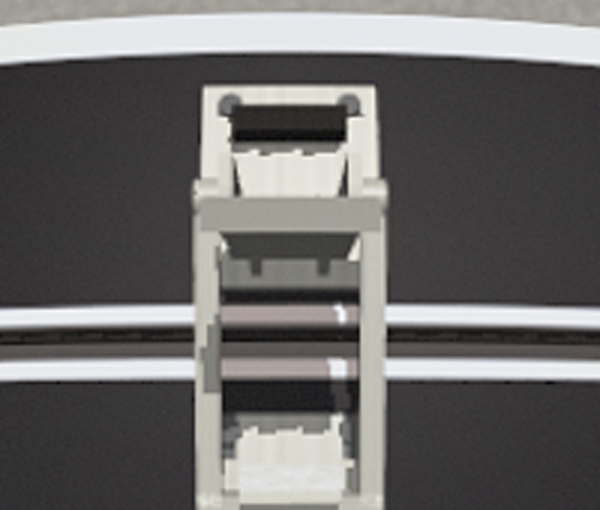

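The loop is hooked and stays put: its arms run flat, the bar is under the nose at the bottom of the crop, and the lever is near upright with its lip at crop (290,213). I'm bringing the shut fingertips up to the lever's robot-side face.

servo_tool(rotation=[[0,0,0],[0,0,0],[0,0,0],[0,0,0],[0,0,0],[0,0,0]], slide=[[0.08,-0.01,-0.04],[0.16,-0.022,-0.1],[0.23,-0.032,-0.12],[0.277,-0.038,-0.125],[0.277,-0.038,-0.125],[0.277,-0.038,-0.125]], grip=[-1,-1,-1,-1,-1,-1])

```text
clock: 15.5
position: [583.4, -58.3, 189.2]
ee_rot: [0.973, -0.064, 0.223, 0.015]
contact_force: [0.2, 0.3, 0.9]
gripper_width: -0.1
grasp_force: 0.0
```

```bash
cat >> h.py <<'E'
def tip(s):
    R=Ro.from_quat(s['ee_rot']).as_matrix(); P=s['position']-23.5*R[:,2]+10.5*R[:,0]; print('P',np.round([P@ex,P@ey,P[2]],1))
E
python3 - <<'E'
from h import *
s=st(); tip(s)
E
```

```text
t 15.50 s,t,z [586.   18.8 189.2] F s,t,z [0.2 0.4 0.9] toolz [ 0.435 -0.001 -0.9  ] w -0.1 g 0.0
P [585.2  18.9 215. ]
```

servo_tool(rotation=[[0,0,0],[0,0,0],[0,0,0],[0,0,0],[0,0,0],[0,0,0]], slide=[[0.04,-0.005,0],[0.07,-0.009,0],[0.1,-0.013,0.005],[0.13,-0.017,0.01],[0.15,-0.02,0.01],[0.15,-0.02,0.01]], grip=[-1,-1,-1,-1,-1,-1])

```text
clock: 16.25
position: [612.8, -62.6, 190.9]
ee_rot: [0.973, -0.064, 0.221, 0.016]
contact_force: [-6.0, 1.8, 3.5]
gripper_width: 0.2
grasp_force: 3.4
```

Run:
```python
from h import *
s=st(); tip(s)
d,S,T,Z=look('w16')
for t in (22,35): print(t,prof(S,T,Z,t,526,660,154,3))
```

```text
t 16.25 s,t,z [615.7  18.5 190.9] F s,t,z [-6.2  1.   3.5] toolz [ 0.433 -0.002 -0.901] w 0.2 g 3.4
P [615.   18.5 216.6]
t 16.25 s,t,z [615.7  18.5 190.9] F s,t,z [-6.2  1.   3.5] toolz [ 0.433 -0.002 -0.901] w 0.2 g 3.4
22 [(538.0, 160.8), (541.0, 161.3), (547.0, 176.6), (550.0, 176.7), (553.0, 176.4), (556.0, 169.1), (571.0, 251.6), (574.0, 294.7), (577.0, 290.6), (580.0, 283.5), (583.0, 275.9), (586.0, 276.3), (589.0, 272.3), (592.0, 261.9), (595.0, 255.3), (598.0, 246.9), (601.0, 241.3), (604.0, 235.0), (607.0, 228.9), (610.0, 222.2), (613.0, 236.1), (616.0, 233.5), (619.0, 227.4), (622.0, 154.5), (631.0, 154.4), (640.0, 154.1), (643.0, 159.1), (646.0, 160.9), (649.0, 161.7), (652.0, 161.5), (658.0, 154.1)]
35 [(577.0, 304.7), (580.0, 303.2), (583.0, 293.2), (586.0, 286.5), (589.0, 277.6), (592.0, 252.3), (598.0, 179.1), (601.0, 179.7), (604.0, 180.7), (607.0, 181.4), (610.0, 182.2), (613.0, 236.0), (616.0, 233.6), (619.0, 226.4), (622.0, 214.8), (625.0, 214.1), (628.0, 213.7), (637.0, 154.7), (643.0, 154.3), (646.0, 161.3), (649.0, 161.2), (652.0, 161.3), (655.0, 154.9), (658.0, 155.0)]
```

servo_tool(rotation=[[0,0,0],[0,0,0],[0,0,0],[0,0,0],[0,0,0]], slide=[[0.04,-0.005,-0.004],[0.08,-0.01,-0.015],[0.12,-0.016,-0.035],[0.149,-0.02,-0.052],[0.149,-0.02,-0.052]], grip=[-1,-1,-1,-1,-1])

```text
clock: 16.92
position: [643.2, -66.5, 180.0]
ee_rot: [0.973, -0.064, 0.222, 0.016]
contact_force: [-1.4, 0.5, 1.5]
gripper_width: -0.1
grasp_force: 0.6
```

Run:
```python
from h import *
s=st(); tip(s)
d,S,T,Z=look('w17')
for t in (32,): print(t,prof(S,T,Z,t,526,680,154,3))
```

```text
t 16.93 s,t,z [646.3  18.6 180. ] F s,t,z [-1.5  0.3  1.5] toolz [ 0.433 -0.002 -0.901] w -0.1 g 0.6
P [645.6  18.7 205.7]
t 16.93 s,t,z [646.3  18.6 180. ] F s,t,z [-1.5  0.3  1.5] toolz [ 0.433 -0.002 -0.901] w -0.1 g 0.6
32 [(610.0, 293.3), (613.0, 284.1), (616.0, 276.4), (619.0, 270.0), (622.0, 255.4), (625.0, 245.7), (628.0, 229.7), (631.0, 222.2), (634.0, 215.3), (637.0, 198.2), (640.0, 199.1), (643.0, 201.5), (646.0, 203.6), (649.0, 206.1), (652.0, 208.1), (655.0, 213.2), (658.0, 217.4), (661.0, 216.2)]
```

servo_tool(rotation=[[0,0,0],[0,0,0],[0,0,0],[0,0,0],[0,0,0]], slide=[[0.015,-0.002,-0.015],[0.03,-0.004,-0.035],[0.05,-0.007,-0.0625],[0.064,-0.009,-0.0925],[0.064,-0.009,-0.0925]], grip=[-1,-1,-1,-1,-1])

```text
clock: 17.6
position: [657.6, -68.0, 163.4]
ee_rot: [0.972, -0.063, 0.224, 0.015]
contact_force: [-2.6, -0.3, 5.0]
gripper_width: -0.4
grasp_force: 2.3
```

Run:
```python
from h import *
s=st(); tip(s)
d,S,T,Z=look('w18')
for t in (32,): print(t,prof(S,T,Z,t,526,690,154,3))
```

```text
t 17.60 s,t,z [660.8  19.  163.4] F s,t,z [-2.5 -0.7  5. ] toolz [ 0.437 -0.001 -0.899] w -0.4 g 2.3
P [660.   19.  189.1]
t 17.60 s,t,z [660.8  19.  163.4] F s,t,z [-2.5 -0.7  5. ] toolz [ 0.437 -0.001 -0.899] w -0.4 g 2.3
32 [(622.0, 277.7), (625.0, 274.6), (628.0, 263.4), (631.0, 257.8), (634.0, 251.0), (637.0, 234.7), (640.0, 228.2), (643.0, 211.1), (646.0, 203.4), (649.0, 197.6), (652.0, 178.3), (655.0, 177.9), (658.0, 177.6), (661.0, 177.7), (664.0, 177.6), (667.0, 177.8), (670.0, 178.4), (673.0, 180.0), (676.0, 181.3), (679.0, 181.3)]
```

The lever has snapped flat, with its upper face at z≈178. I'm lifting away and checking the hook and the lid.

servo_tool(rotation=[[0,0,0],[0,0,0],[0,0,0],[0,0,0],[0,0,0],[0,0,0]], slide=[[0,0,0.05],[-0.1,0.013,0.25],[-0.2,0.026,0.45],[-0.35,0.046,0.65],[-0.45,0.06,0.7],[-0.45,0.06,0.7]], grip=[-1,-1,-1,-1,-1,-1])

```text
clock: 18.4
position: [565.9, -55.8, 304.1]
ee_rot: [0.972, -0.063, 0.224, 0.015]
contact_force: [0.3, 0.0, -0.4]
gripper_width: 0.1
grasp_force: 0.0
```

Run:
```python
from h import *
d,S,T,Z=look('w19',((220,60,420,230),3))
for t in (18,22,35): print(t,prof(S,T,Z,t,520,690,146,2))
a=dict(np.load('top0.npz')); b=cam('top')
pa,pb=pts(a),pts(b)
for n,(u,v) in dict(ball=(210,223),slug=(336,265),bottle=(490,243)).items(): print(n,pa[v,u].round(),pb[v,u].round())
```

```text
t 18.40 s,t,z [568.3  19.1 304.1] F s,t,z [ 0.3  0.1 -0.4] toolz [ 0.438  0.001 -0.899] w 0.1 g 0.0
18 [(524.0, 362.5), (526.0, 408.0), (528.0, 407.1), (530.0, 402.9), (532.0, 398.3), (534.0, 393.9), (536.0, 353.5), (538.0, 354.5), (540.0, 355.4), (542.0, 356.5), (544.0, 357.5), (546.0, 358.9), (548.0, 359.2), (550.0, 359.6), (552.0, 357.9), (554.0, 354.5), (556.0, 349.6), (558.0, 345.7), (560.0, 342.3), (562.0, 337.1), (564.0, 332.8), (566.0, 241.7), (568.0, 152.5), (570.0, 153.1), (572.0, 152.4), (574.0, 151.0), (576.0, 149.4), (578.0, 149.6), (580.0, 149.6), (582.0, 149.2), (584.0, 150.2), (586.0, 150.4), (588.0, 150.5), (590.0, 146.4), (592.0, 146.4), (594.0, 150.6), (596.0, 151.0), (598.0, 150.2), (600.0, 150.0), (602.0, 151.1), (604.0, 152.4), (606.0, 152.6), (608.0, 152.7), (610.0, 164.8), (612.0, 176.9), (614.0, 177.7), (616.0, 177.7), (618.0, 177.8), (620.0, 177.4), (622.0, 177.6), (624.0, 177.5), (626.0, 177.2), (628.0, 177.2), (630.0, 177.4), (632.0, 177.6), (634.0, 178.2), (636.0, 178.2), (638.0, 177.6), (640.0, 177.2), (642.0, 177.3), (644.0, 177.4), (646.0, 177.7), (648
[... 2100 characters left out ...]
(610.0, 167.6), (612.0, 171.1), (614.0, 174.1), (616.0, 168.8), (618.0, 178.0), (620.0, 168.3), (622.0, 168.4), (624.0, 169.2), (626.0, 170.2), (628.0, 169.2), (630.0, 172.6), (632.0, 177.0), (634.0, 165.2), (636.0, 153.2), (638.0, 153.5), (640.0, 152.7), (642.0, 153.5), (644.0, 153.0), (646.0, 165.6), (648.0, 164.4), (650.0, 165.1), (652.0, 165.6), (654.0, 166.3), (656.0, 154.6), (658.0, 177.4), (660.0, 166.3), (662.0, 177.8), (664.0, 176.6), (666.0, 150.1), (668.0, 177.4), (670.0, 177.8), (672.0, 178.5), (674.0, 180.1), (676.0, 180.8), (678.0, 181.6), (680.0, 180.5)]
ball [540. 270. 226.] [539. 269. 231.]
slug [458.  18.  61.] [438.  39. 587.]
bottle [ 492. -296.  166.] [ 491. -293.  173.]
```

View pics/w19.png

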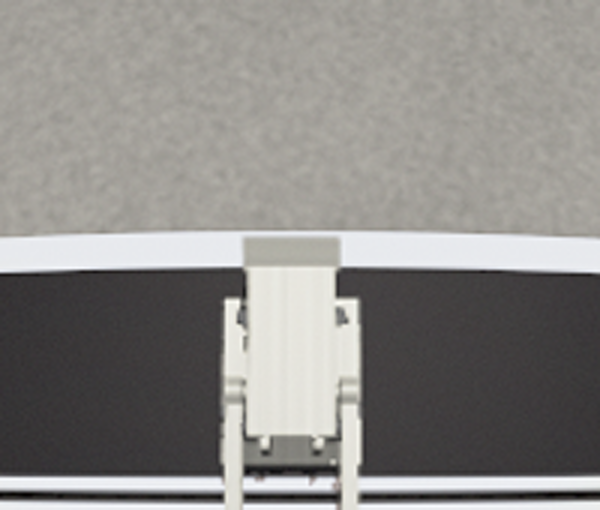

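The lever is flat, the lid has been drawn in about 7 mm and the loop's arms are taut at z≈167. That means the bar is still hooked, and the hand is clear, so I'm handing in.

```bash
python3 -c "
from bench import job_done; print(job_done())"
```

```text
the job is handed in; nothing more can be done
None
```

I handed the job in with the lever snapped flat, the lid drawn in about 7 mm, the loop still hooked by the drawn lid and taut arms, and the gripper clear. I did not get a direct look at the bar under the nose, or at the slug and bit rack, after closing.

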